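# Push the worn sleeve out of a pedestal bearing with a drift

## Task

Take from the wooden rest the drift that will push the worn brass sleeve (it passes through the bore of the grey pedestal, but not through the sleeve), and push the sleeve with it right through the bore, from the open side, so that it drops into the tray on the far side. Then lay that drift back in the same place on the rest, the same way round as it lay, and let go. Do not touch the sleeve with the fingers, leave the other drift in its place, and do not disturb the hammer, the bottle and the tin.

Things in the scene. Friction and masses are not known exactly. Their poses are not given: they have to be found in the camera images.
- pedestal: Grey pedestal bearing on a fixed plywood board (12 mm thick, 150 mm wide, x -65 to 205 mm). Origin: on the bench top (z = 0) below the bore's middle. x: the push direction, from the open side to the tray; z up. The housing is 70 mm long (x -35 to 35), 70 mm wide, top 125 mm above the bench, foot 130 mm wide up to 45 mm. On the open side the board is bare.
- bore_in (a point): Centre of the bore's mouth on the open side, where the drift enters; x is the push direction. The bore is round, 40 mm in diameter, level, straight through along the pedestal's x, its axis 85 mm above the bench. A spring plunger (steel pin rising 16 mm above the housing's top) presses on the sleeve: sliding it takes about 3 to 15 N.
- bore_out (a point): Centre of the mouth of the bore on the tray side, 70 mm further along x.
- tray (a point): Centre of the catch tray's inner floor, 35 mm above the bench, 112 mm along x from the pedestal's origin. Cork floor 150 x 110 mm between housing and end wall; side walls up to 77 mm above the bench, end wall up to 87 mm. Its axes are the pedestal's.
- sleeve: Worn brass sleeve, loose, a plain tube 60 mm long, 38 mm outside and 24 mm inside diameter, about 0.25 kg. Origin: its centre; x is its axis. Starts in the bore, up to 4 mm from the bore's middle along it.
- drift_thick: Thick drift, loose, 200 mm long: dark steel square handle 30 x 30 x 90 mm, then a white round rod 32 mm thick, 110 mm long. Origin: the handle's centre, on the rod's axis; x runs from handle to rod; the rod's end is at x = 155 mm. About 0.56 kg, balance point 5 to 25 mm ahead of the origin. Starts level in a place of the rest, axis 60 mm above the bench.
- drift_thick_tip (a point): Centre of the flat free end of the thick drift's rod, 155 mm along its x from its origin.
- drift_slim: Slim drift, loose, 200 mm long: dark steel square handle 30 x 30 x 90 mm, then a white round rod 18 mm thick, 110 mm long. Origin: the handle's centre, on the rod's axis; x runs from handle to rod; the rod's end is at x = 155 mm. About 0.48 kg, balance point 5 to 25 mm ahead of the origin. Starts level in a place of the rest, axis 60 mm above the bench.
- rest: Wooden rest, fixed: board 130 x 200 x 12 mm. Origin: under the board's centre, on the bench; x: the way both drifts point. Two places, 60 mm to either side along y; each has two forked blocks 34 mm before and behind, 12 mm thick, that carry the handle's ends, its underside 45 mm above the bench, between flared lips up to 62 mm high, 2 to 3 mm clear of it a side. 56 mm of handle lies free between them.
- hammer: Hammer lying on the bench, a bystander.
- oil: Grey plastic bottle standing on the bench, 60 mm in diameter and 150 mm tall, a bystander. Origin: centre of its underside.
- tin: Steel tin standing on the bench, 80 mm in diameter and 90 mm tall, a bystander. Origin: centre of its underside.
Things that resemble listed ones, but are neither listed nor needed, are in the scene too. What is shaped like the drift_thick but green or red is not meant.

How it is judged:
On the way, in this order (a step that is already met when the one before it is completed fails the run):
1. the thick drift's tip is inside the bore, from the open side (x of drift_thick_tip in the frame of pedestal between -0.034 and 0.03 m and y of drift_thick_tip in the frame of pedestal between -0.012 and 0.012 m and z of drift_thick_tip in the frame of pedestal between 0.073 and 0.097 m and angle between the x axis of drift_thick and the x axis of pedestal, either way round below 0.2 rad), for 0.05 s.
2. the sleeve has been pushed at least three quarters out of the bore on the tray side, with the thick drift's rod through the bore (x of drift_thick_tip in the frame of pedestal above 0.015 m and x of sleeve in the frame of pedestal above 0.045 m and y of drift_thick_tip in the frame of pedestal between -0.012 and 0.012 m and z of drift_thick_tip in the frame of pedestal between 0.073 and 0.097 m), for 0.05 s.
At the end, for the whole second after the job is handed in: The sleeve is at rest in the tray (its centre over the tray's floor and less than 45 mm above it). The thick drift lies released and at rest where it started: its handle within 15 mm and its tip within 30 mm of their starts. The slim drift is within 15 mm of its start (x of sleeve in the frame of tray between -0.072 and 0.072 m and y of sleeve in the frame of tray between -0.055 and 0.055 m and z of sleeve in the frame of tray between 0.005 and 0.045 m and linear speed of each of sleeve, drift_thick below 0.02 m/s and distance of each of drift_thick, drift_slim from where it was at the start of the episode below 0.015 m and distance of drift_thick_tip from where it was at the start of the episode below 0.03 m); the robot touches nothing.
It fails at once if the fingers touch the sleeve (contact force between the fingers and sleeve above 0.5 N).
It fails at once if the slim drift is moved from its place (distance of drift_slim from where it was at the start of the episode above 0.03 m).
It fails at once if the hammer, bottle or tin is disturbed (distance of any of hammer, oil, tin from where it was at the start of the episode above 0.03 m).
It also fails if it takes over 48 s, if anything falls off the work surface, if the arm or the gripper's body presses on something with over 40 N, if the wrist force passes 120 N, or if a joint passes its speed limit or range.

## Robot

A 6-joint arm with a two-finger parallel gripper is mounted at the origin on the work surface. World frame = base frame: x ahead of the robot, y to its left, z up, the work surface at z = 0. Lengths are in m, angles in rad, forces in N, time in s.
With the tool pointing down it reaches from about 0.35 to 0.85 m from the base axis. Payload 8.1 kg.
Tool frame: the origin (TCP) lies at the centre of the arm's flange, where the gripper is bolted on; the fingertips stand 186 mm ahead of it and the grasp point (between the pads) lies 167 mm ahead of it; z points along the fingers, y is the line along which they close (so a half turn about z gives the same grasp; the last joint's range is limited). The gripper opens to 93 mm and grips with 3 to 60 N. Pads are 15 mm wide; open, the fingers measure 128 mm over their backs; the gripper's body (75 mm by 188 mm) begins 65 mm behind the grasp point.
Start: joints at [-1.371, 0.13, 1.488, -0, 1.523, -0.085], TCP at [0.169, -0.576, 0.405] pointing down, gripper open.
Joint ranges: [-2.96, 2.96], [-0.89, 2.26], [0.02, 2.5], [-1.34, 4.48], [0, 2.73], [-2.66, 2.66]. Speed limits (rad/s): [2.39, 2.39, 2.79, 3.14, 3.14, 3.14].

## Interface

Orientations are given as a rotation vector (axis times angle).
In Python, from plant import robot gives the robot as it stands.
- The arm moves only by the tool apply_moves, never from a script. Its argument "series" is a list of rows, each a list of 2 entries, a list of its own where there are three numbers: the shift along the tool's x, y, z in mm, then the turn, a rotation vector about the tool's x, y, z in rad. A call has 1 to 12 rows; each row shifts and turns the commanded pose from where the row before left it, along the tool's axes as they then stand; what a row does not reach is not made up. A row lasts 1/12 s, in which the tool goes at most 41.7 mm and 7.16 degrees, less where a joint would pass 70% of its speed; a pose out of reach is approached as far as the arm can. A call is refused whole if a number of a shift passes 41.7 or a number of a turn 0.125, either way. A call with a gripper value outside its range is refused whole. "claw" is the opening, from 0 (shut) to 1 (fully open), set as the call begins (left out, the last holds). The fingers move at their own pace and stop on an object; "newtons" is the grip in N (left out, the last holds). Time passes only in rows, so rows that do not move let the fingers close. It gives the time, the measured TCP pose, the force, the opening and the grip force at its end, in the units of the state.
- robot.read_state(): the state, without advancing time (a new reading comes with each control period).
- robot.read_camera(name): name is "scene" or "top"; returns (picture, depth): 400x640x3 uint8, blue, green, red; 400x640 float32, m along the optical axis (not along the pixel's ray), 0 where there is no reading.
- robot.calibration(name): a dict with "fx", "fy", "cx", "cy" (pixels), "D" ([k1, k2, p1, p2, k3] as OpenCV has them; the pictures are not rectified), "extrinsics" (4x4, takes a point from world to camera coordinates). Camera axes: x right, y down, z forward; pixel columns grow to the right and rows downward; lengths in m; the calibration is good to about 2 mm. A picture is of the moment at which its call begins. calibration takes no time and is no camera call.
- robot.close_job(): hands the job in; it is judged then, once.
The state is a dict: "t": time; "q": joint angles; "dq": joint speeds; "joint_torque": joint torques, N m; "tool_pos": TCP position; "orientation": TCP orientation; "force": force on the tool from outside, world axes, zero at the start; "wrist_torque": the same for the moment, N m; "opening": finger opening in m; "gripper_force": force on a finger pad.
Only numpy, scipy, OpenCV 4.12 (cv2) and the standard library are available. Lean on these libraries where they do the work, as an engineer would, in place of code of your own. Each camera call takes 0.05 s, during which the arm holds its last target. There are 200 camera calls.

## Working session

There is one attempt and no reset: what is moved stays moved. The work goes in short steps, Python scripts to look and compute and a tool call to move; the robot and the scene stay as the last step left them, time stands still between calls to the robot, and variables do not carry over. Pictures are saved under pics/ and viewed, at most 10 in all, crops included, and the job is handed in when it is done.

Besides the shell and the picture viewer there is one more tool, called after "Emit:" as a command line: name --argument value ..., lists and objects as JSON in quotes. apply_moves: Moves the arm, as the interface text tells. Its arguments: {"type":"object","properties":{"series":{"type":"array"},"claw":{"type":"number"},"newtons":{"type":"number"}},"required":["series"]}

```bash
mkdir -p pics; ls; cat > h.py <<'E'
import numpy as np,cv2
from plant import robot
def grab(n):
    im,d=robot.read_camera(n); np.savez(f'{n}.npz',im=im,d=d); return im,d
def load(n):
    z=np.load(f'{n}.npz'); return z['im'],z['d']
def cloud(n,d):
    c=robot.calibration(n);K=np.array([[c['fx'],0,c['cx']],[0,c['fy'],c['cy']],[0,0,1]]);D=np.array(c['D'],float)
    v,u=np.mgrid[0:400,0:640]
    p=cv2.undistortPoints(np.stack([u,v],-1).reshape(-1,1,2).astype(float),K,D).reshape(400,640,2)
    P=np.concatenate([p*d[...,None],d[...,None]],-1)
    E=np.array(c['extrinsics']);R,t=E[:3,:3],E[:3,3]
    W=(P-t)@R; W[d<=0]=np.nan
    return W
E
python3 - <<'E'
from h import *
for n in ('scene','top'):
    im,d=grab(n); cv2.imwrite(f'pics/{n}0.png',im); print(n,robot.calibration(n))
print(robot.read_state())
E
```

```text
pics
scene {'fx': 507.7280611225977, 'fy': 507.7280611225977, 'cx': 314.4208624870141, 'cy': 197.06576319000098, 'D': array([-0.00558035,  0.        ,  0.        ,  0.        ,  0.        ]), 'extrinsics': array([[-0.84272169,  0.53828137, -0.0085629 ,  0.44250844],
       [ 0.40624797,  0.62541529, -0.66619689, -0.10719798],
       [-0.35324601, -0.56489723, -0.74572674,  1.55823048],
       [ 0.        ,  0.        ,  0.        ,  1.        ]])}
top {'fx': 494.20221982724394, 'fy': 494.20221982724394, 'cx': 313.29762147448065, 'cy': 200.2639282291473, 'D': array([-0.04480806,  0.        ,  0.        ,  0.        ,  0.        ]), 'extrinsics': array([[-6.25198477e-03, -9.99979781e-01, -1.16197746e-03,
        -6.93739740e-02],
       [-9.93412044e-01,  6.34388037e-03, -1.14421438e-01,
         4.81693967e-01],
       [ 1.14426496e-01,  4.38961321e-04, -9.93431620e-01,
         1.41549367e+00],
       [ 0.00000000e+00,  0.00000000e+00,  0.00000000e+00,
         1.00000000e+00]])}
{'t': 0.1, 'q': array([-1.37141132e+00,  1.31119136e-01,  1.48913249e+00,  3.05696584e-07,
        1.52298321e+00, -8.54175271e-02]), 'dq': array([ 0.00016883, -0.00279981, -0.00139233,  0.00061009,  0.00065318,
        0.0004579 ]), 'joint_torque': array([ 1.30668468e-03, -5.61341929e+01, -4.93095767e+01,  7.71426922e-02,
        2.90175725e-02, -2.17341255e-05]), 'tool_pos': array([ 0.16855454, -0.5756407 ,  0.40379288]), 'orientation': array([-3.10817071e+00, -4.45623644e-01,  1.46356320e-04]), 'force': array([ 0.43783801,  0.1702681 , -0.89443898]), 'wrist_torque': array([ 0.01529726, -0.02734124,  0.02802518]), 'gripper_force': 0.0, 'opening': 0.0929531904217159}
```

View pics/scene0.png

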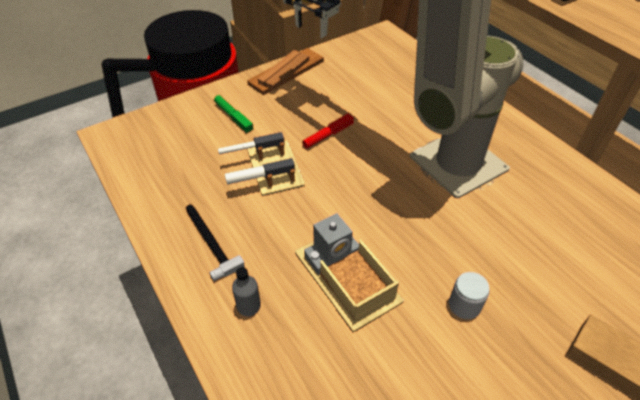

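View pics/top0.png

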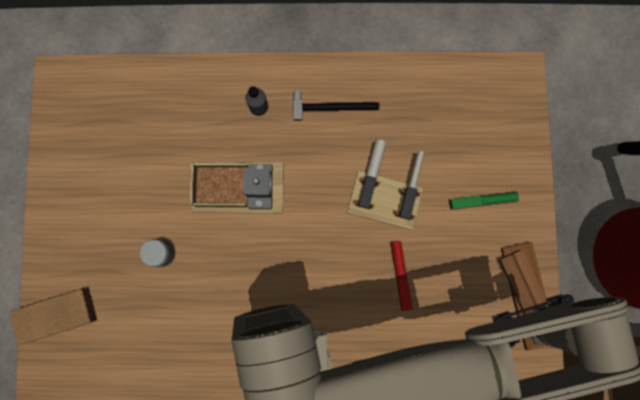

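Two white-rod drifts lie on the rest: one around top pixel (371,172) with the wider rod and one around (411,185) with the narrow rod. The green (485,200) and red (402,275) ones are decoys. The pedestal is at (258,187), with its tray to the left, so the push is about world +y. I'll confirm the thick drift in a crop and measure.

```bash
python3 - <<'E'
from h import *
im,d=load('top'); W=cloud('top',d)
c=cv2.resize(im[125:240,180:440],None,fx=3,fy=3,interpolation=cv2.INTER_CUBIC); cv2.imwrite('pics/crop1.png',c)
def show(name,m):
    P=W[m]; print(name,len(P),P.mean(0).round(4)); 
    return P
v,u=np.mgrid[0:400,0:640]; Z=W[...,2]
br=im.astype(int).max(-1); sat=br-im.astype(int).min(-1)
for nm,(u0,u1,v0,v1) in dict(thick=(355,390,135,212),slim=(396,428,148,222)).items():
    box=(u>=u0)&(u<u1)&(v>=v0)&(v<v1)
    rod=box&(br>130)&(sat<40)&(Z>.03); P=show(nm+' rod',rod)
    han=box&(br<90)&(Z>.062)&(Z<.085); H=show(nm+' handle',han)
    print(np.percentile(P[:,2],[5,50,95]).round(4),np.percentile(H[:,2],[5,50,95]).round(4))
    A=np.concatenate([P,H])[:,:2]; 
    x,y,w,h=[0]*4
    r=cv2.minAreaRect(A.astype(np.float32)*1000);print(r)
    r=cv2.minAreaRect(H[:,:2].astype(np.float32)*1000);print('handle',r)
    vx=cv2.fitLine(A.astype(np.float32)*1000,cv2.DIST_HUBER,0,.01,.01).ravel();print('line',vx)
box=(u>=240)&(u<290)&(v>=155)&(v<220)
H=show('ped top',box&(Z>.115)&(Z<.132)); print(cv2.minAreaRect(H[:,:2].astype(np.float32)*1000),np.percentile(H[:,2],[5,50,95]))
pin=show('pin',box&(Z>.134)); 
box=(u>=180)&(u<295)&(v>=150)&(v<225)
B=show('board+all',box&(Z>.007)); print(cv2.minAreaRect(B[:,:2].astype(np.float32)*1000))
T=show('tray walls',box&(Z>.065)&(Z<.095)); print(cv2.minAreaRect(T[:,:2].astype(np.float32)*1000))
box=(u>=340)&(u<430)&(v>=165)&(v<235)
B=show('rest',box&(Z>.006)&(Z<.02)); print(cv2.minAreaRect(B[:,:2].astype(np.float32)*1000))
for nm,(uu,vv) in dict(oil=(256,98),tin=(156,252),ham=(297,105),hamh=(378,106)).items(): print(nm,W[vv,uu])
E
```

```text
thick rod 307 [ 0.5962 -0.2541  0.0743]
thick handle 327 [ 0.5003 -0.2258  0.0745]
[0.0684 0.0744 0.0792] [0.068  0.0747 0.0796]
((554.2439575195312, -236.58648681640625), (41.82655715942383, 200.6473388671875), 74.0190200805664)
handle ((545.813720703125, -233.2238006591797), (41.21044921875, 183.8097686767578), 76.01797485351562)
line [ 9.6049529e-01 -2.7829626e-01  5.5033380e+02 -2.4058611e+02]
slim rod 182 [ 0.5651 -0.3701  0.0678]
slim handle 334 [ 0.4674 -0.3408  0.0743]
[0.0632 0.0677 0.0726] [0.0665 0.0747 0.0801]
((520.9338989257812, -357.6951904296875), (45.86653137207031, 201.44644165039062), 69.13276672363281)
handle ((468.5949401855469, -337.7431640625), (45.86653137207031, 89.42050170898438), 69.13276672363281)
line [ 9.5965981e-01 -2.8116378e-01  5.1412512e+02 -3.5466241e+02]
ped top 644 [0.5225 0.0824 0.1255]
((522.841064453125, 83.54837036132812), (74.7815933227539, 70.38784790039062), 89.64867401123047) [0.12069105 0.12549391 0.13032072]
pin 23 [0.5208 0.0834 0.1393]
board+all 4652 [0.5178 0.15   0.0506]
((525.710205078125, 153.88914489746094), (338.4937438964844, 222.4712677001953), 89.7199478149414)
tray walls 465 [0.5247 0.2092 0.0783]
((523.8516235351562, 160.9006805419922), (231.73733520507812, 121.51654815673828), 89.300048828125)
rest 2042 [ 0.4783 -0.2802  0.0119]
((485.339111328125, -283.96868896484375), (264.78558349609375, 206.0418701171875), 89.55542755126953)
oil [0.76096433 0.08669169 0.11860052]
tin [0.33239008 0.36596897 0.08664807]
ham [ 0.76801597 -0.02549728  0.0289572 ]
hamh [ 0.76438671 -0.26799934  0.02624074]
```

View pics/crop1.png

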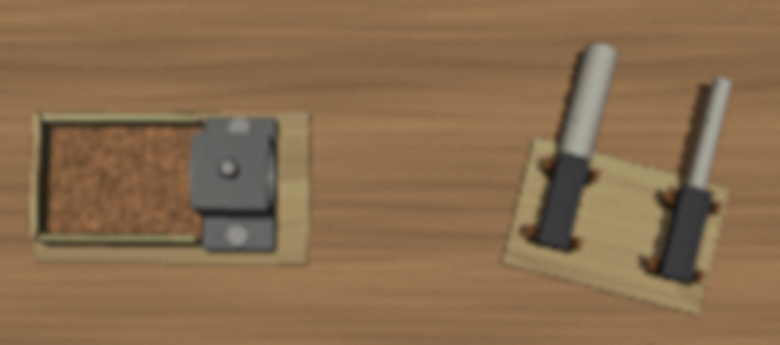

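```bash
cat > fit.py <<'E'
from h import *
from scipy.ndimage import map_coordinates
def proj(n,P):
    c=robot.calibration(n);K=np.array([[c['fx'],0,c['cx']],[0,c['fy'],c['cy']],[0,0,1]])
    E=np.array(c['extrinsics']);r,_=cv2.Rodrigues(E[:3,:3])
    return cv2.projectPoints(np.asarray(P,float).reshape(-1,1,3),r,E[:3,3],K,np.array(c['D'],float))[0].reshape(-1,2)
def fit(n,im,edges,pose,rng=.010,iters=8,free=3):
    # edges: (x0,y0,x1,y1,z) local; returns pose x,y,yaw
    g=cv2.GaussianBlur(im,(0,0),.7).astype(float); pose=np.array(pose,float)
    for it in range(iters):
        r=rng if it<4 else rng*.6
        c,s=np.cos(pose[2]),np.sin(pose[2]); R=np.array([[c,-s],[s,c]]);A=[];b=[];w=[];rep=[]
        for (x0,y0,x1,y1,z) in edges:
            L=np.linspace([x0,y0],[x1,y1],25); dl=np.array([x1-x0,y1-y0]);nl=np.array([dl[1],-dl[0]])/np.hypot(*dl)
            o=np.linspace(-r,r,41); o2=np.r_[o]
            Q=(L[:,None]+o2[None,:,None]*nl)@R.T+pose[:2]
            uv=proj(n,np.c_[Q.reshape(-1,2),np.full(Q.size//2,z)])
            pr=np.stack([map_coordinates(g[...,k],[uv[:,1],uv[:,0]],order=1) for k in range(3)],-1).reshape(25,41,3)
            G=np.linalg.norm(pr[:,4:]-pr[:,:-4],axis=-1)  # centered at o[2:-2]
            G=G.mean(0)[None]*.5+G*.5
            k=G.argmax(1); off=o[2:-2][k]; ww=G.max(1)
            N=R@nl; m=np.median(off); good=abs(off-m)<.003
            rep.append((m,good.sum()))
            for i in np.where(good)[0]:
                p=R@L[i]; A.append([N[0],N[1],N@np.array([-p[1],p[0]])]); b.append(off[i])
        x=np.linalg.lstsq(np.array(A),np.array(b),rcond=None)[0]; pose+=x
    return pose,[(round(m*1000,1),int(k)) for m,k in rep]
def drift(r): 
    return [(.055,r,.145,r,.06),(.055,-r,.145,-r,.06),(.155,-r*.6,.155,r*.6,.06),(-.024,.015,.024,.015,.075),(-.024,-.015,.024,-.015,.075),(-.045,-.01,-.045,.01,.075)]
def ped(): return [(-.033,.035,.033,.035,.125),(-.033,-.035,.033,-.035,.125),(.035,-.033,.035,.033,.125),(-.035,-.033,-.035,.033,.125),(-.06,.075,.2,.075,.012),(-.06,-.075,.2,-.075,.012),(-.065,-.07,-.065,.07,.012),(.205,-.07,.205,.07,.012)]
E
python3 - <<'E'
from fit import *
for n in ('top','scene'):
    im,_=load(n)
    E=np.array(robot.calibration(n)['extrinsics']); print(n,-E[:3,:3].T@E[:3,3])
    print('thick',*fit(n,im,drift(.016),[.5003,-.2258,-.282]))
    print('slim',*fit(n,im,drift(.009),[.4674,-.3408,-.285]))
    print('ped',*fit(n,im,ped(),[.5225,.0824,1.567]))
    rest=[(-.065,-.1,-.065,.1,.012),(.065,-.1,.065,.1,.012),(-.065,-.1,.065,-.1,.012),(-.065,.1,.065,.1,.012)]
    print('rest',*fit(n,im,rest,[.483,-.283,-.285]))
E
```

```text
top [ 0.31611688 -0.07304973  1.46123168]
thick [ 0.50150816 -0.22344003 -0.29804419] [(np.float64(3.6), 25), (np.float64(-3.3), 25), (np.float64(3.6), 25), (np.float64(-3.3), 25), (np.float64(3.3), 25), (np.float64(-3.6), 25)]
slim [ 0.4696497  -0.33662785 -0.32967691] [(np.float64(2.1), 25), (np.float64(-2.1), 25), (np.float64(2.7), 25), (np.float64(-5.4), 25), (np.float64(5.1), 25), (np.float64(-2.7), 25)]
ped [0.5196258  0.08182879 1.5454395 ] [(np.float64(-5.4), 20), (np.float64(4.8), 25), (np.float64(3.3), 25), (np.float64(-5.4), 25), (np.float64(5.4), 24), (np.float64(-5.4), 25), (np.float64(2.4), 25), (np.float64(-0.6), 25)]
rest [ 0.48376161 -0.28485824 -0.27173035] [(np.float64(1.2), 25), (np.float64(-2.4), 16), (np.float64(2.1), 16), (np.float64(5.1), 25)]
scene [0.96689913 0.70908929 1.09438833]
thick [ 0.50313137 -0.22616023 -0.36216103] [(np.float64(0.6), 25), (np.float64(0.3), 24), (np.float64(-0.9), 25), (np.float64(0.6), 25), (np.float64(-1.2), 25), (np.float64(0.9), 25)]
slim [ 0.47146666 -0.34175186 -0.34540212] [(np.float64(2.7), 25), (np.float64(2.7), 25), (np.float64(0.0), 25), (np.float64(-0.3), 25), (np.float64(-0.6), 25), (np.float64(0.9), 25)]
ped [0.52432929 0.08411235 1.64497348] [(np.float64(0.9), 25), (np.float64(1.2), 25), (np.float64(-2.1), 24), (np.float64(-1.5), 25), (np.float64(-2.4), 19), (np.float64(-0.6), 12), (np.float64(4.8), 18), (np.float64(-0.3), 21)]
rest [ 0.48610616 -0.28131532 -0.27954041] [(np.float64(0.3), 14), (np.float64(-1.2), 24), (np.float64(-3.0), 17), (np.float64(3.0), 25)]
```

The crop confirms it: the wide-rod drift runs from tip at crop (600,60) to handle end at (555,245), and the slim one is to its right. The fit residuals look odd, so I'll check with an overlay.

```bash
python3 - <<'E'
from fit import *
out=[]
for n,(u0,u1,v0,v1) in dict(top=(180,440,125,225),scene=(190,420,120,330)).items():
    im,_=load(n); k=3 if n=='top' else 2
    c=cv2.resize(im[v0:v1,u0:u1],None,fx=k,fy=k,interpolation=cv2.INTER_CUBIC)
    for ed,p,col in ((drift(.016),[.5010,-.2250,-.282],(0,0,255)),(drift(.009),[.469,-.340,-.285],(0,255,0)),(ped(),[.5225,.0830,1.567],(255,0,255))):
        cs,s=np.cos(p[2]),np.sin(p[2])
        for x0,y0,x1,y1,z in ed:
            q=[[p[0]+cs*x-s*y,p[1]+s*x+cs*y,z] for x,y in((x0,y0),(x1,y1))]
            uv=((proj(n,q)-[u0,v0]+.5)*k).round().astype(int)
            cv2.line(c,tuple(map(int,uv[0])),tuple(map(int,uv[1])),col,1)
    out.append(c)
w=max(o.shape[1] for o in out); o=[np.pad(o,((0,0),(0,w-o.shape[1]),(0,0))) for o in out]
o=np.concatenate(o); print(o.shape); cv2.imwrite('pics/ov.png',cv2.resize(o,(w*600//max(600,o.shape[0]),min(600,o.shape[0]))) if o.shape[0]>600 else o)
E
```

```text
(720, 780, 3)
```

View pics/ov.png

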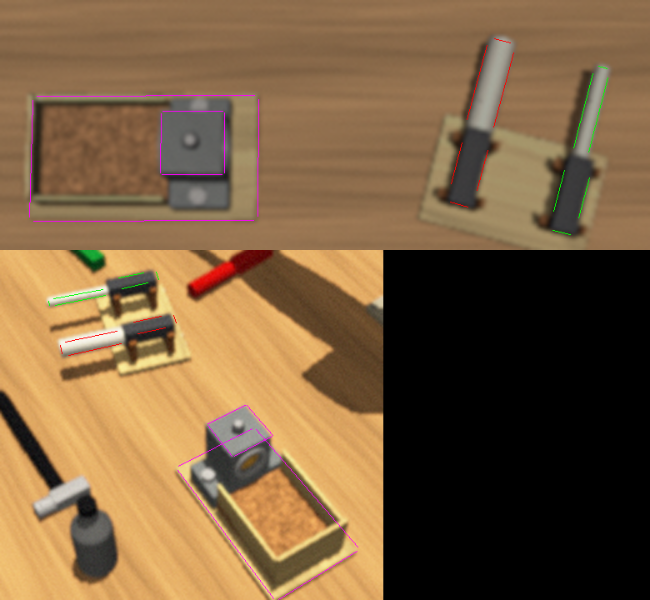

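```bash
python3 - <<'E'
from fit import *
for n in ('top','scene'):
    im,_=load(n); print(n)
    f=lambda nm,e,p:(lambda r:print(nm,r[0].round(4),[float(a[0]) for a in r[1]]))(fit(n,im,e,p,rng=.006,iters=10))
    f('thick',drift(.016),[.5010,-.2250,-.282])
    f('thick rod',drift(.016)[:3],[.5010,-.2250,-.282])
    f('thick sides',drift(.016)[:2]+drift(.016)[3:],[.5010,-.2250,-.282])
    f('slim',drift(.009),[.469,-.340,-.285])
    f('ped',ped(),[.5225,.0830,1.567]); f('ped top',ped()[:4],[.5225,.0830,1.567]); f('ped board',ped()[4:],[.5225,.0830,1.567])
    rest=[(-.065,-.1,-.065,.1,.012),(.065,-.1,.065,.1,.012),(-.065,-.1,.065,-.1,.012),(-.065,.1,.065,.1,.012)]
    f('rest',rest,[.4837,-.284,-.28])
E
```

```text
top
thick [ 0.5013 -0.2235 -0.2962] [3.2, -3.2, 3.2, -3.2, 3.2, -3.2]
thick rod [ 0.5047 -0.2259 -0.2823] [3.1, -3.1, 0.2]
thick sides [ 0.4981 -0.2225 -0.2969] [3.2, -3.2, -3.2, 3.1, 0.0]
slim [ 0.4693 -0.3374 -0.3217] [2.2, -1.8, 2.7, -3.2, 3.2, -2.5]
ped [0.523  0.083  1.5623] [0.0, 2.0, 0.4, -3.2, 2.2, -2.5, 1.6, -2.0]
ped top [0.5233 0.0794 1.5127] [-0.7, 0.7, 3.2, -3.2]
ped board [0.5227 0.0836 1.5624] [2.2, -2.3, 2.7, -1.4]
rest [ 0.4832 -0.2841 -0.2824] [2.2, -2.3, -1.4, 2.0]
scene
thick [ 0.5031 -0.2261 -0.362 ] [0.5, -0.2, -0.9, 0.9, -1.1, 1.1]
thick rod [ 0.4996 -0.2335 -0.281 ] [0.0, 0.2, 0.0]
thick sides [ 0.5041 -0.2263 -0.3636] [0.4, 0.2, 0.7, -1.3, 0.0]
slim [ 0.4716 -0.3416 -0.3504] [0.2, 0.5, 0.0, 0.2, -0.7, 0.2]
ped [0.5244 0.0837 1.6412] [0.7, 1.3, -2.0, -1.1, -2.9, 0.2, 3.2, 0.2]
ped top [0.5253 0.0828 1.561 ] [0.2, -0.2, -0.5, 0.5]
ped board [0.5156 0.0824 1.5631] [-0.4, 0.4, 1.1, -0.7]
rest [ 0.4866 -0.2824 -0.2738] [0.4, 0.0, -2.3, 2.0]
```

The overlay matches the objects in both views: thick drift in red, slim in green, pedestal in magenta. The two cameras agree to about 3 mm. Thick drift origin ≈ (0.5015, -0.2255), yaw -0.282. Pedestal ≈ (0.524, 0.083), yaw 1.5625. I'll move above the handle.

Emit:
apply_moves --series '[[[33, -18, 4], [0, 0, 0]], [[33, -18, 4], [0, 0, 0]], [[33, -18, 4], [0, 0, 0]], [[33, -18, 4], [0, 0, 0]], [[33, -18, 4], [0, 0, 0]], [[33, -18, 4], [0, 0, 0]], [[33, -18, 4], [0, 0, 0]], [[33, -18, 4], [0, 0, 0]], [[33, -18, 4], [0, 0, 0]], [[33, -18, 4], [0, 0, 0]], [[33, -18, 4], [0, 0, 0]], [[33, -18, 4], [0, 0, 0]]]' --claw 1

```text
t: 1.1
tool_pos: [0.4889, -0.2556, 0.3562]
orientation: [-3.109, -0.446, 0.001]
force: [1.2, -1.0, 0.5]
opening: 0.0929
gripper_force: 0.0
```

Emit:
apply_moves --series '[[[0, 0, 0], [0, 0, 0.11]], [[0, 0, 0], [0, 0, 0.11]], [[0, 0, 0], [0, 0, 0.11]], [[0, 0, 0], [0, 0, 0.11]], [[0, 0, 0], [0, 0, 0.12]], [[0, 0, 0], [0, 0, 0]]]'

```text
t: 1.6
tool_pos: [0.4879, -0.2571, 0.3562]
orientation: [-3.11, 0.44, 0.001]
force: [0.2, 0.6, -0.4]
opening: 0.0928
gripper_force: 0.0
```

```bash
cat > go.py <<'E'
from h import *
from scipy.spatial.transform import Rotation as Ro
def go(g,yaw):  # g: grasp-point target (world)
    s=robot.read_state(); R=Ro.from_rotvec(s['orientation']).as_matrix(); p=s['tool_pos']+.167*R[:,2]
    T=np.array([[np.cos(yaw),np.sin(yaw),0],[np.sin(yaw),-np.cos(yaw),0],[0,0,-1]])
    print('t',s['t'],'gp',p.round(4),'force',s['force'].round(1),'open',round(s['opening'],4),'grip',s['gripper_force'],'q',np.round(s['q'],2))
    print('shift mm',(R.T@(np.array(g)-p)*1000).round(1),'turn',Ro.from_matrix(R.T@T).as_rotvec().round(4))
E
python3 -c "
from go import *
go([.513,-.2288,.16],-.282)"
```

```text
t 1.6 gp [ 0.4877 -0.257   0.1892] force [ 0.2  0.6 -0.4] open 0.0928 grip 0.0 q [-0.58  0.03  1.69 -0.    1.43  1.27]
shift mm [ 16.5 -34.1  29.2] turn [-0.0002  0.0009  0.0011]
```

Emit:
apply_moves --series '[[[8.2, -17, 20], [0, 0, 0]], [[8.3, -17.1, 20], [0, 0, 0]], [[0, 0, 20], [0, 0, 0]], [[0, 0, 0], [0, 0, 0]]]'

```text
t: 1.93
tool_pos: [0.5119, -0.2274, 0.2918]
orientation: [-3.11, 0.422, 0.011]
force: [-2.0, 1.1, -1.0]
opening: 0.0931
gripper_force: 0.0
```

```bash
python3 -c "
from go import *
go([.513,-.2288,.06],-.282)
a,_=grab('scene'); b,_=grab('top')
o=np.hstack([cv2.resize(a[90:220,200:330],(400,400),interpolation=2),cv2.resize(b[110:240,320:450],(400,400),interpolation=2)])
cv2.imwrite('pics/hover.png',o)"
```

```text
t 1.9333 gp [ 0.5108 -0.2267  0.1248] force [-2.   1.1 -1. ] open 0.0931 grip 0.0 q [-0.51  0.11  1.72  0.    1.32  1.33]
shift mm [ 3.2  1.5 64.8] turn [-0.0018  0.0074  0.0121]
```

View pics/hover.png

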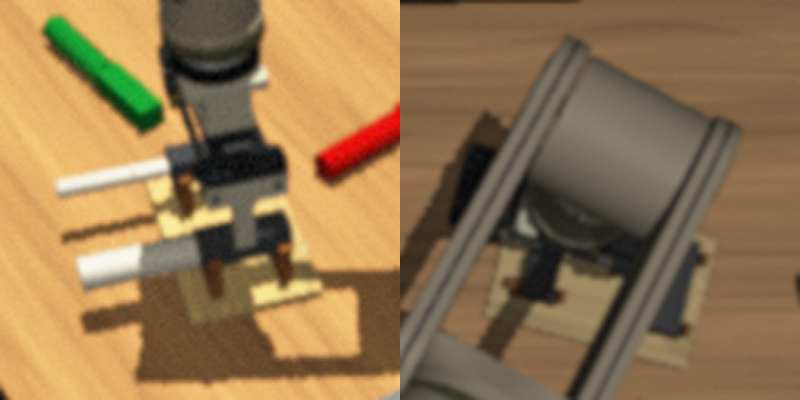

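The left crop shows the near finger in front of the thick handle at (245,220), mid-handle between the fork blocks. I'll descend with a small correction.

Emit:
apply_moves --series '[[[1, 0.5, 10], [0, 0, 0.006]], [[0, 0, 10], [0, 0, 0]], [[0, 0, 10], [0, 0, 0]], [[0, 0, 10], [0, 0, 0]], [[0, 0, 10], [0, 0, 0]], [[0, 0, 6], [0, 0, 0]], [[0, 0, 4], [0, 0, 0]], [[0, 0, 2], [0, 0, 0]], [[0, 0, 0], [0, 0, 0]], [[0, 0, 0], [0, 0, 0]], [[0, 0, 0], [0, 0, 0]]]'

```text
t: 2.95
tool_pos: [0.5142, -0.2298, 0.2354]
orientation: [3.11, -0.44, 0.002]
force: [-0.5, 0.8, 0.2]
opening: 0.0931
gripper_force: 0.0
```

```bash
python3 -c "
from go import *
go([.513,-.2288,.06],-.282)"
```

```text
t 2.95 gp [ 0.5144 -0.2299  0.0684] force [-0.5  0.8  0.2] open 0.0931 grip 0.0 q [-0.51  0.18  1.76  0.    1.21  1.34]
shift mm [-1.6 -0.7  8.4] turn [ 0.0002 -0.001   0.0008]
```

Emit:
apply_moves --series '[[[-1.5, -0.7, 3], [0, 0, 0]], [[0, 0, 3], [0, 0, 0]], [[0, 0, 2.4], [0, 0, 0]], [[0, 0, 0], [0, 0, 0]], [[0, 0, 0], [0, 0, 0]]]'

```text
t: 3.37
tool_pos: [0.5125, -0.2285, 0.226]
orientation: [-3.11, 0.44, 0.001]
force: [-0.5, 0.6, 0.1]
opening: 0.0927
gripper_force: 0.0
```

Emit:
apply_moves --series '[[[0, 0, 0], [0, 0, 0]], [[0, 0, 0], [0, 0, 0]], [[0, 0, 0], [0, 0, 0]], [[0, 0, 0], [0, 0, 0]], [[0, 0, 0], [0, 0, 0]], [[0, 0, 0], [0, 0, 0]], [[0, 0, 0], [0, 0, 0]], [[0, 0, 0], [0, 0, 0]], [[0, 0, 0], [0, 0, 0]], [[0, 0, 0], [0, 0, 0]], [[0, 0, 0], [0, 0, 0]], [[0, 0, 0], [0, 0, 0]]]' --claw 0 --newtons 15

```text
t: 4.37
tool_pos: [0.5126, -0.2291, 0.2264]
orientation: [3.11, -0.44, 0.0]
force: [-0.8, -5.3, -0.4]
opening: 0.0301
gripper_force: 15.0
```

```bash
python3 -c "
from go import *
go([.513,-.2288,.06],-.282)"
```

```text
t 4.3667 gp [ 0.5126 -0.2292  0.0594] force [-0.8 -5.3 -0.4] open 0.0301 grip 15.009730607271194 q [-0.51  0.19  1.77 -0.    1.19  1.34]
shift mm [ 0.3 -0.5 -0.6] turn [ 0.001  -0.0002  0.0008]
```

Gripped at 30.1 mm. The -5 N in y suggests the handle was pushed against a lip, so I'll ease the tool that way to find the neutral position.

Emit:
apply_moves --series '[[[0, 1, 0], [0, 0, 0]], [[0, 0.5, 0], [0, 0, 0]], [[0, 0, 0], [0, 0, 0]], [[0, 0, 0], [0, 0, 0]]]' --newtons 60

```text
t: 4.7
tool_pos: [0.5124, -0.2297, 0.2264]
orientation: [-3.11, 0.44, -0.0]
force: [0.4, 1.9, 0.9]
opening: 0.0297
gripper_force: 60.0
```

Emit:
apply_moves --series '[[[0, 1, 0], [0, 0, 0]], [[0, 0, 0], [0, 0, 0]], [[0, 0, 0], [0, 0, 0]]]'

```text
t: 4.95
tool_pos: [0.5121, -0.2307, 0.2264]
orientation: [-3.11, 0.44, -0.0]
force: [1.9, 4.4, 1.6]
opening: 0.0298
gripper_force: 60.0
```

```bash
python3 -c "
from go import *
go([.513,-.2288,.06],-.282)"
```

```text
t 4.95 gp [ 0.5121 -0.2306  0.0594] force [1.9 4.4 1.6] open 0.0298 grip 59.97056543827057 q [-0.51  0.19  1.77  0.    1.19  1.34]
shift mm [ 0.3 -1.9 -0.6] turn [-0.0007  0.      0.0008]
```

Emit:
apply_moves --series '[[[0, -0.5, -4], [0, 0, 0]], [[0, -0.5, -8], [0, 0, 0]], [[0, 0, -10], [0, 0, 0]], [[0, 0, -10], [0, 0, 0]], [[0, 0, -10], [0, 0, 0]], [[0, 0, -10], [0, 0, 0]], [[0, 0, -12], [0, 0, 0]], [[0, 0, -12], [0, 0, 0]], [[0, 0, -12], [0, 0, 0]], [[0, 0, -10], [0, 0, 0]], [[0, 0, -6], [0, 0, 0]], [[0, 0, 0], [0, 0, 0]]]'

```text
t: 5.95
tool_pos: [0.5128, -0.2303, 0.3326]
orientation: [3.109, -0.44, 0.005]
force: [0.3, 0.1, -5.7]
opening: 0.0296
gripper_force: 60.0
```

Emit:
apply_moves --series '[[[0, 0, 0], [0, 0, -0.05]], [[0, 0, 0], [0, 0, -0.09]], [[0, 0, 0], [0, 0, -0.1]], [[0, 0, 0], [0, 0, -0.1]], [[0, 0, 0], [0, 0, -0.1]], [[0, 0, 0], [0, 0, -0.1]], [[0, 0, 0], [0, 0, -0.1]], [[0, 0, 0], [0, 0, -0.1]], [[0, 0, 0], [0, 0, -0.1]], [[0, 0, 0], [0, 0, -0.1]], [[0, 0, 0], [0, 0, -0.1]], [[0, 0, 0], [0, 0, -0.1]]]'

```text
t: 6.95
tool_pos: [0.512, -0.2299, 0.3294]
orientation: [-2.852, -1.314, 0.001]
force: [-0.2, -0.5, -5.3]
opening: 0.0295
gripper_force: 60.0
```

Emit:
apply_moves --series '[[[0, 0, 0], [0, 0, -0.1]], [[0, 0, 0], [0, 0, -0.1]], [[0, 0, 0], [0, 0, -0.1]], [[0, 0, 0], [0, 0, -0.1]], [[0, 0, 0], [0, 0, -0.1]], [[0, 0, 0], [0, 0, -0.1]], [[0, 0, 0], [0, 0, -0.07]], [[0, 0, 0], [0, 0, -0.035]], [[0, 0, 0], [0, 0, 0]], [[0, 0, 0], [0, 0, 0]]]'

```text
t: 7.78
tool_pos: [0.5121, -0.2299, 0.3297]
orientation: [-2.23, -2.211, 0.0]
force: [0.0, 0.8, -5.4]
opening: 0.0297
gripper_force: 60.0
```

```bash
python3 -c "
from go import *
go([.5223,-.125,.085],1.5625)"
```

```text
t 7.7833 gp [ 0.5119 -0.2298  0.1627] force [ 0.   0.8 -5.4] open 0.0297 grip 59.96914029121399 q [-0.51  0.07  1.69 -0.    1.38 -0.51]
shift mm [104.9   9.6  77.7] turn [-0.0009 -0.0005  0.    ]
```

Emit:
apply_moves --series '[[[10, 1, 8], [0, 0, 0]], [[15, 1, 10], [0, 0, 0]], [[15, 1, 10], [0, 0, 0]], [[15, 1, 10], [0, 0, 0]], [[15, 1, 10], [0, 0, 0]], [[12, 1.6, 10], [0, 0, 0]], [[12, 1, 10], [0, 0, 0]], [[7, 1, 6], [0, 0, 0]], [[3.9, 1, 3.7], [0, 0, 0]], [[0, 0, 0], [0, 0, 0]], [[0, 0, 0], [0, 0, 0]]]'

```text
t: 8.7
tool_pos: [0.5228, -0.1253, 0.2528]
orientation: [2.229, 2.214, -0.0]
force: [0.1, 0.0, -5.2]
opening: 0.0297
gripper_force: 60.0
```

```bash
python3 -c "
from go import *
go([.5223,-.125,.085],1.5625)
a,_=grab('scene'); b,_=grab('top')
o=np.hstack([cv2.resize(a[160:300,240:380],(400,400),interpolation=2),cv2.resize(b[120:260,230:370],(400,400),interpolation=2)])
cv2.imwrite('pics/pre.png',o)"
```

```text
t 8.7 gp [ 0.5228 -0.1254  0.0858] force [ 0.1  0.  -5.2] open 0.0297 grip 59.96940314769745 q [-0.33  0.09  1.82 -0.    1.23 -0.32]
shift mm [ 0.4 -0.5  0.8] turn [0.0001 0.0004 0.0015]
```

View pics/pre.png

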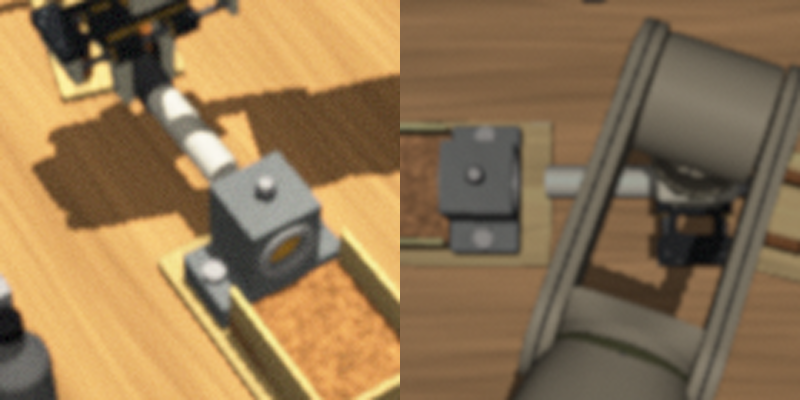

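The left crop shows the rod facing the bore, its tip hidden behind the housing. The right crop shows the tip at (545,181) short of the mouth, with the housing spanning (440–520, 130–220). I'll measure the rod in both cameras.

```bash
python3 - <<'E'
from fit import *
def ray(n,uv,z):
    c=robot.calibration(n);K=np.array([[c['fx'],0,c['cx']],[0,c['fy'],c['cy']],[0,0,1]])
    p=cv2.undistortPoints(np.array(uv,float).reshape(-1,1,2),K,np.array(c['D'],float)).reshape(-1,2)
    E=np.array(c['extrinsics']);R,t=E[:3,:3],E[:3,3];C=-R.T@t;d=np.c_[p,np.ones(len(p))]@R
    return C+d*((z-C[2])/d[:,2])[:,None]
im,d=load('top'); 
rod=[(.02,.016,.09,.016,.085),(.02,-.016,.09,-.016,.085)]
g=im.astype(int); 
for u in range(280,306,4):
    col=g[168:200,u]; br=col.max(-1); sat=br-col.min(-1); s=sat.astype(float)
    m=(sat<35)&(br>70); v=np.arange(168,200)[m]; 
    if len(v): print(u,v.min(),v.max(),ray('top',[[u,(v.min()+v.max())/2]],.085).round(4)[0])
# edge fits
for n in('top','scene'):
    im,_=load(n)
    ends={'top':[(.055,.016,.14,.016,.085),(.055,-.016,.14,-.016,.085)],'scene':[(.055,.016,.10,.016,.085),(.055,-.016,.10,-.016,.085)]}[n]
    if n=='top': ends=[(.085,s*.016,.15,s*.016,.085) for s in(1,-1)]
    r=fit(n,im,ends,[.5223,-.137,1.5625],rng=.007,iters=1)
    # report offsets only
    print(n,'rod',r)
    r=fit(n,im,ped()[:2],[.5235,.083,1.5625],rng=.007,iters=1); print(n,'housing sides',r)
E
```

```text
280 182 184 [0.5242 0.021  0.085 ]
284 178 188 [0.5241 0.0097 0.085 ]
288 178 199 [ 0.5084 -0.0015  0.085 ]
292 178 199 [ 0.5083 -0.0128  0.085 ]
296 176 199 [ 0.5111 -0.024   0.085 ]
300 168 192 [ 0.5323 -0.0353  0.085 ]
304 168 189 [ 0.5365 -0.0466  0.085 ]
top rod (array([ 0.5234496 , -0.13700954,  1.57343039]), [(np.float64(4.2), 22), (np.float64(-4.9), 24)])
top housing sides (array([0.52293965, 0.08300465, 1.5312902 ]), [(np.float64(-2.1), 23), (np.float64(-0.4), 25)])
scene rod (array([ 0.5163023 , -0.13695024,  1.52034114]), [(np.float64(-0.7), 25), (np.float64(-6.0), 16)])
scene housing sides (array([0.52462696, 0.08299065, 1.55021329]), [(np.float64(0.7), 25), (np.float64(1.4), 25)])
```

Emit:
apply_moves --series '[[[0, -1.3, 1.2], [0, 0, 0]], [[5, 0, 0], [0, 0, 0]], [[5, 0, 0], [0, 0, 0]], [[5, 0, 0], [0, 0, 0]], [[4, 0, 0], [0, 0, 0]], [[4, 0, 0], [0, 0, 0]], [[3, 0, 0], [0, 0, 0]], [[3, 0, 0], [0, 0, 0]], [[2, 0, 0], [0, 0, 0]], [[0, 0, 0], [0, 0, 0]], [[0, 0, 0], [0, 0, 0]]]'

```text
t: 9.72
tool_pos: [0.5215, -0.0941, 0.2514]
orientation: [2.229, 2.214, -0.0]
force: [0.2, -0.3, -5.2]
opening: 0.0298
gripper_force: 60.0
```

Emit:
apply_moves --series '[[[2, 0, 0], [0, 0, 0]], [[2, 0, 0], [0, 0, 0]], [[2, 0, 0], [0, 0, 0]], [[2, 0, 0], [0, 0, 0]], [[0, 0, 0], [0, 0, 0]]]'

```text
t: 10.13
tool_pos: [0.5217, -0.0868, 0.2517]
orientation: [2.229, 2.212, -0.001]
force: [-0.4, -3.7, -5.7]
opening: 0.0293
gripper_force: 60.0
```

```bash
python3 -c "
from go import *
go([.5218,-.032,.0844],1.5625)
b,_=grab('top')
cv2.imwrite('pics/ins.png',cv2.resize(b[150:220,230:330],(800,560),interpolation=2))"
```

```text
t 10.1333 gp [ 0.5218 -0.087   0.0847] force [-0.4 -3.7 -5.7] open 0.0293 grip 59.96736288070679 q [-0.26  0.07  1.84 -0.    1.23 -0.25]
shift mm [55.  -0.4  0.2] turn [0.0005 0.0014 0.0008]
```

View pics/ins.png

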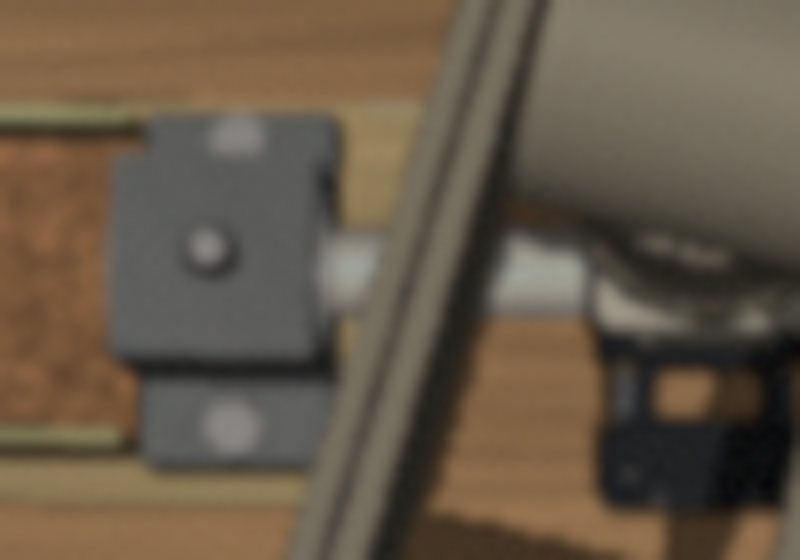

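The view shows the rod (rows 235–312) entering the mouth at column 325. It is in line with the housing once parallax is allowed for, and contact has begun at 3.7 N. I'll push on.

Emit:
apply_moves --series '[[[2, 0, 0], [0, 0, 0]], [[2, 0, 0], [0, 0, 0]], [[2, 0, 0], [0, 0, 0]], [[2, 0, 0], [0, 0, 0]], [[0, 0, 0], [0, 0, 0]]]'

```text
t: 10.6
tool_pos: [0.5217, -0.0786, 0.2516]
orientation: [2.229, 2.213, -0.001]
force: [0.1, -3.7, -6.4]
opening: 0.0295
gripper_force: 60.0
```

```bash
python3 -c "
from go import *
go([.5218,-.020,.0844],1.5625)"
```

```text
t 10.6 gp [ 0.5218 -0.0787  0.0846] force [ 0.1 -3.7 -6.4] open 0.0295 grip 59.966921210289 q [-0.25  0.07  1.85 -0.    1.23 -0.24]
shift mm [58.7 -0.4  0.1] turn [0.0004 0.0008 0.0009]
```

A steady 3.7 N means the sleeve is sliding.

Emit:
apply_moves --series '[[[3, 0, 0], [0, 0, 0]], [[3, 0, 0], [0, 0, 0]], [[3, 0, 0], [0, 0, 0]], [[3, 0, 0], [0, 0, 0]], [[3, 0, 0], [0, 0, 0]], [[3, 0, 0], [0, 0, 0]], [[3, 0, 0], [0, 0, 0]], [[3, 0, 0], [0, 0, 0]], [[3, 0, 0], [0, 0, 0]], [[3, 0, 0], [0, 0, 0]], [[0, 0, 0], [0, 0, 0]]]'

```text
t: 11.52
tool_pos: [0.5218, -0.0474, 0.2514]
orientation: [-2.228, -2.214, -0.001]
force: [0.5, -0.0, -6.0]
opening: 0.0294
gripper_force: 60.0
```

Emit:
apply_moves --series '[[[3, 0, 0], [0, 0, 0]], [[3, 0, 0], [0, 0, 0]], [[3, 0, 0], [0, 0, 0]], [[3, 0, 0], [0, 0, 0]], [[3, 0, 0], [0, 0, 0]], [[3, 0, 0], [0, 0, 0]], [[3, 0, 0], [0, 0, 0]], [[3, 0, 0], [0, 0, 0]], [[3, 0, 0], [0, 0, 0]], [[3, 0, 0], [0, 0, 0]], [[2, 0, 0], [0, 0, 0]], [[0, 0, 0], [0, 0, 0]]]'

```text
t: 12.52
tool_pos: [0.5221, -0.0157, 0.2514]
orientation: [-2.229, -2.214, -0.0]
force: [-0.6, 0.8, -5.8]
opening: 0.0296
gripper_force: 60.0
```

```bash
python3 -c "
from go import *
go([.5218,-.016,.0844],1.5625)
a,_=grab('scene')
cv2.imwrite('pics/out.png',cv2.resize(a[190:330,280:420],(560,560),interpolation=2))"
```

```text
t 12.5167 gp [ 0.522  -0.0157  0.0844] force [-0.6  0.8 -5.8] open 0.0296 grip 59.96938705444336 q [-0.13  0.05  1.86  0.    1.23 -0.12]
shift mm [-0.3 -0.2  0. ] turn [-0.0001 -0.0002  0.0017]
```

View pics/out.png

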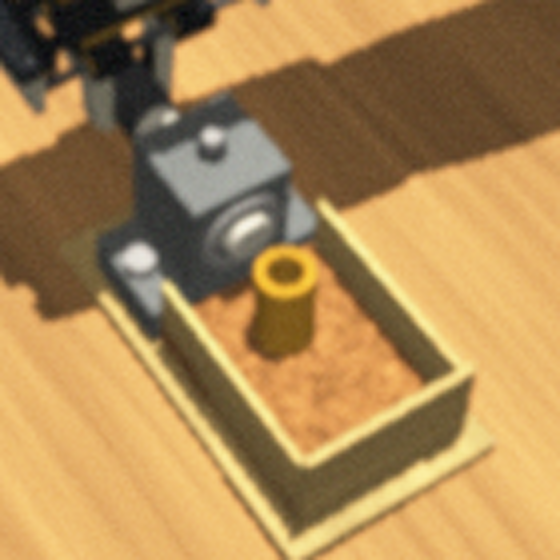

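The sleeve stands upright in the tray, at crop (285,300), and the rod end shows in the far mouth at (245,230). So both intermediate conditions hold. I'll retract straight back and return the drift.

Emit:
apply_moves --series '[[[-4, 0, 0], [0, 0, 0]], [[-8, 0, 0], [0, 0, 0]], [[-10, 0, 0], [0, 0, 0]], [[-10, 0, 0], [0, 0, 0]], [[-10, 0, 0], [0, 0, 0]], [[-10, 0, 0], [0, 0, 0]], [[-10, 0, 0], [0, 0, 0]], [[-10, 0, 0], [0, 0, 0]], [[-10, 0, 0], [0, 0, 0]], [[-12, 0, 0], [0, 0, 0]], [[-12, 0, 0], [0, 0, 0]], [[-12, 0, 0], [0, 0, 0]]]'

```text
t: 13.57
tool_pos: [0.5212, -0.1354, 0.2514]
orientation: [2.229, 2.214, -0.0]
force: [-0.1, 0.6, -6.4]
opening: 0.0298
gripper_force: 60.0
```

Emit:
apply_moves --series '[[[-15, -1, -10], [0, 0, 0]], [[-15, -1, -12], [0, 0, 0]], [[-15, -1, -12], [0, 0, 0]], [[-15, -1, -12], [0, 0, 0]], [[-15, -1, -12], [0, 0, 0]], [[-10, -1, -12], [0, 0, 0]], [[-10, -1, -8], [0, 0, 0]], [[0, -1, 0], [0, 0, 0]], [[0, -1, 0], [0, 0, 0.04]], [[0, 0, 0], [0, 0, 0.08]], [[0, 0, 0], [0, 0, 0.1]], [[0, 0, 0], [0, 0, 0.1]]]'

```text
t: 14.57
tool_pos: [0.5113, -0.2285, 0.3284]
orientation: [-2.556, -1.824, 0.001]
force: [0.5, 0.9, -5.9]
opening: 0.0298
gripper_force: 60.0
```

Emit:
apply_moves --series '[[[0, 0, 0], [0, 0, 0.1]], [[0, 0, 0], [0, 0, 0.1]], [[0, 0, 0], [0, 0, 0.1]], [[0, 0, 0], [0, 0, 0.1]], [[0, 0, 0], [0, 0, 0.1]], [[0, 0, 0], [0, 0, 0.1]], [[0, 0, 0], [0, 0, 0.1]], [[0, 0, 0], [0, 0, 0.1]], [[0, 0, 0], [0, 0, 0.1]], [[0, 0, 0], [0, 0, 0.1]], [[0, 0, 0], [0, 0, 0.1]], [[0, 0, 0], [0, 0, 0.1]]]'

```text
t: 15.57
tool_pos: [0.5114, -0.2284, 0.3284]
orientation: [-3.14, -0.062, 0.002]
force: [0.4, 0.2, -5.9]
opening: 0.0297
gripper_force: 60.0
```

Emit:
apply_moves --series '[[[0, 0, 0], [0, 0, 0.1]], [[0, 0, 0], [0, 0, 0.1]], [[0, 0, 0], [0, 0, 0.08]], [[0, 0, 0], [0, 0, 0.04]], [[0, 0, 0], [0, 0, 0]], [[0, 0, 0], [0, 0, 0]]]'

```text
t: 16.07
tool_pos: [0.5114, -0.2286, 0.3286]
orientation: [-3.111, 0.429, 0.002]
force: [-0.5, -0.1, -6.2]
opening: 0.0297
gripper_force: 60.0
```

```bash
python3 -c "
from go import *
go([.5125,-.2298,.09],-.282)"
```

```text
t 16.0667 gp [ 0.5113 -0.2284  0.1616] force [-0.5 -0.1 -6.2] open 0.0297 grip 59.96964991092682 q [-0.51  0.07  1.69  0.    1.38  1.33]
shift mm [ 1.7  1.  71.6] turn [-0.0006  0.0013  0.0079]
```

Emit:
apply_moves --series '[[[1.7, 1, 8], [0, 0, 0.008]], [[0, 0, 12], [0, 0, 0]], [[0, 0, 12], [0, 0, 0]], [[0, 0, 12], [0, 0, 0]], [[0, 0, 12], [0, 0, 0]], [[0, 0, 10], [0, 0, 0]], [[0, 0, 5], [0, 0, 0]], [[0, 0, 0], [0, 0, 0]], [[0, 0, 0], [0, 0, 0]]]'

```text
t: 16.82
tool_pos: [0.5129, -0.2305, 0.2581]
orientation: [-3.11, 0.445, 0.001]
force: [0.4, -0.8, -5.7]
opening: 0.0297
gripper_force: 60.0
```

```bash
python3 -c "
from go import *
go([.5123,-.2298,.0594],-.282)"
```

```text
t 16.8167 gp [ 0.5128 -0.2305  0.0911] force [ 0.4 -0.8 -5.7] open 0.0297 grip 59.9694299697876 q [-0.51  0.15  1.74  0.    1.25  1.34]
shift mm [-0.7 -0.5 31.7] turn [-0.0002  0.0007 -0.0021]
```

Emit:
apply_moves --series '[[[-0.7, -0.5, 4], [0, 0, -0.002]], [[0, 0, 4], [0, 0, 0]], [[0, 0, 4], [0, 0, 0]], [[0, 0, 4], [0, 0, 0]], [[0, 0, 4], [0, 0, 0]], [[0, 0, 3], [0, 0, 0]], [[0, 0, 3], [0, 0, 0]], [[0, 0, 3], [0, 0, 0]], [[0, 0, 1.5], [0, 0, 0]], [[0, 0, 0.5], [0, 0, 0]], [[0, 0, 0], [0, 0, 0]], [[0, 0, 0], [0, 0, 0]]]'

```text
t: 17.82
tool_pos: [0.5125, -0.2299, 0.2276]
orientation: [3.11, -0.442, 0.0]
force: [0.5, -0.1, -6.0]
opening: 0.0293
gripper_force: 60.0
```

```bash
python3 -c "
from go import *
go([.5123,-.2298,.0594],-.282)"
```

```text
t 17.8167 gp [ 0.5125 -0.23    0.0606] force [ 0.5 -0.1 -6. ] open 0.0293 grip 59.96933341026306 q [-0.51  0.19  1.76  0.    1.19  1.34]
shift mm [-0.2 -0.1  1.2] turn [ 0.     -0.0002 -0.0002]
```

Seated almost down with no side force. The last millimetre, then release and rise.

Emit:
apply_moves --series '[[[0, 0, 0.6], [0, 0, 0]], [[0, 0, 0.6], [0, 0, 0]], [[0, 0, 0], [0, 0, 0]], [[0, 0, 0], [0, 0, 0]]]'

```text
t: 18.15
tool_pos: [0.5125, -0.2299, 0.2264]
orientation: [3.11, -0.442, 0.001]
force: [0.1, -1.1, -6.0]
opening: 0.0296
gripper_force: 60.0
```

Emit:
apply_moves --series '[[[0, 0, 0], [0, 0, 0]], [[0, 0, 0], [0, 0, 0]], [[0, 0, 0], [0, 0, 0]], [[0, 0, 0], [0, 0, 0]], [[0, 0, 0], [0, 0, 0]], [[0, 0, 0], [0, 0, 0]], [[0, 0, 0], [0, 0, 0]], [[0, 0, 0], [0, 0, 0]], [[0, 0, 0], [0, 0, 0]], [[0, 0, 0], [0, 0, 0]]]' --claw 1

```text
t: 18.98
tool_pos: [0.5124, -0.2299, 0.2262]
orientation: [-3.11, 0.442, 0.0]
force: [0.0, 0.2, -0.4]
opening: 0.0907
gripper_force: 0.0
```

Emit:
apply_moves --series '[[[0, 0, -5], [0, 0, 0]], [[0, 0, -10], [0, 0, 0]], [[0, 0, -15], [0, 0, 0]], [[0, 0, -20], [0, 0, 0]], [[0, 0, -20], [0, 0, 0]], [[0, 0, -20], [0, 0, 0]], [[0, 0, -20], [0, 0, 0]], [[0, 0, -20], [0, 0, 0]], [[-20, 0, -10], [0, 0, 0]], [[-30, 0, 0], [0, 0, 0]], [[-30, 0, 0], [0, 0, 0]], [[-30, 0, 0], [0, 0, 0]]]'

```text
t: 19.98
tool_pos: [0.4058, -0.1989, 0.3675]
orientation: [3.11, -0.441, 0.002]
force: [0.3, -0.4, 0.6]
opening: 0.0931
gripper_force: 0.0
```

Emit:
apply_moves --series '[[[-30, 20, 0], [0, 0, 0]], [[-30, 20, 0], [0, 0, 0]], [[-20, 20, 0], [0, 0, 0]], [[-10, 20, 0], [0, 0, 0]], [[0, 20, 0], [0, 0, 0]], [[0, 0, 0], [0, 0, 0]], [[0, 0, 0], [0, 0, 0]]]'

```text
t: 20.57
tool_pos: [0.2921, -0.2708, 0.3673]
orientation: [3.109, -0.445, 0.002]
force: [0.9, -0.8, -0.2]
opening: 0.093
gripper_force: 0.0
```

```bash
python3 -c "
from go import *
go([.5123,-.2298,.0594],-.282)
a,_=grab('scene'); b,_=grab('top')
o=np.hstack([cv2.resize(a[110:330,190:410],(400,400),interpolation=2),cv2.resize(b[90:290,240:440],(400,400),interpolation=2)])
cv2.imwrite('pics/end.png',o)"
```

```text
t 20.5667 gp [ 0.2923 -0.2709  0.2003] force [ 0.9 -0.8 -0.2] open 0.093 grip 0.0 q [-0.88 -0.43  2.06  0.    1.51  0.98]
shift mm [ 199.5 -101.3  141. ] turn [ 0.0006 -0.0012 -0.0025]
```

View pics/end.png

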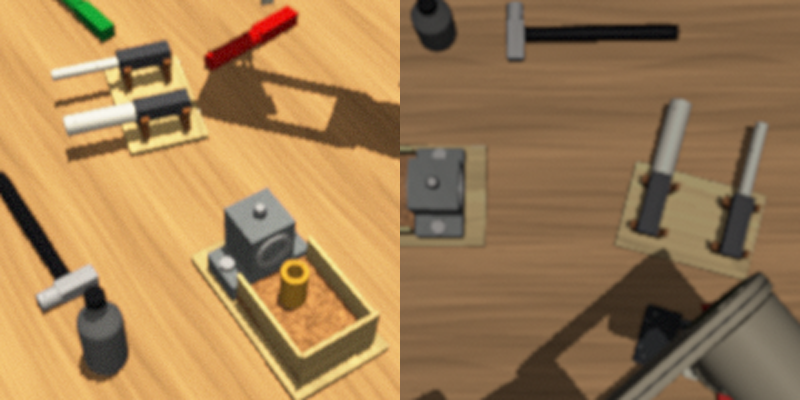

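Both drifts lie in their forks, thick at left (130,110) and slim at (110,62). The sleeve stands in the tray at (293,282), and the hammer and bottle look undisturbed. I'll check the thick drift's shift against the first picture before handing in.

```bash
python3 -c "
from h import *
for n,(u0,u1,v0,v1) in dict(scene=(222,300,155,188),top=(355,390,135,210)).items():
    a=cv2.imread(f'pics/{n}0.png',0); b=cv2.cvtColor(load(n)[0],cv2.COLOR_BGR2GRAY)
    r=cv2.matchTemplate(b[v0-8:v1+8,u0-8:u1+8],a[v0:v1,u0:u1],cv2.TM_CCOEFF_NORMED); _,m,_,l=cv2.minMaxLoc(r); print(n,m,l[0]-8,l[1]-8)
s=robot.read_state(); print(abs(s['dq']).max()); print(robot.close_job())"
```

```text
scene 0.9762004017829895 0 0
top 0.9830113649368286 0 0
0.015963385641811
the job is handed in; nothing more can be done
None
```

The thick drift pushed the sleeve right through the bore and it now stands upright in the tray. The drift is back in its place on the rest with no visible shift from the first pictures, and the job was handed in at about 20.6 s; no verdict came back.

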